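# Shut the rinse water and drain the cup

## Robot

A 7-joint arm with a two-finger parallel gripper is mounted at the origin on the work surface. World frame = base frame: x ahead of the robot, y to its left, z up, the work surface at z = 0. Lengths are in m, angles in rad, forces in N, time in s.
With the tool pointing down it reaches from about 0.4 to 0.85 m from the base axis. Payload 4.4 kg.
Tool frame: the origin (TCP) lies on the mounting face of the last link; the fingertips stand 199 mm ahead of it and the grasp point (between the pads) lies 180 mm ahead of it; z points along the fingers, y is the line along which they close (so a half turn about z gives the same grasp; the last joint's range is limited). The gripper opens to 94 mm and grips with 3 to 60 N. Pads are 16 mm wide; open, the fingers measure 119 mm over their backs; the gripper's body (75 mm by 177 mm) begins 78 mm behind the grasp point.
Start: joints at [-1.297, 0.628, 0.038, 1.517, -0.027, 0.996, -0.02], TCP at [0.217, 0.613, 0.405] pointing down, gripper open.
Joint ranges: [-3.06, 3.06], [-0.37, 2.12], [-1.25, 1.32], [0.18, 2.47], [-1.1, 4.24], [0.23, 1.98], [-2.94, 2.94]. Speed limits (rad/s): [2.57, 2.57, 3.14, 3.14, 3.14, 3.14, 3.14].

## Interface

Orientations are given as a 3x3 rotation matrix whose columns are the frame's x, y, z axes.
In Python, from station import env, eyes, regions_of gives the robot as it stands.
- The arm moves only by the tool carry_out, never from a script. Its argument "plan" is a list of rows, each a list of 7 numbers: the closure, from 0 (fully open) to 1 (shut), then the shift along the tool's x, y, z in cm, then the turn, a rotation vector about the tool's x, y, z in rad. A call has 1 to 8 rows; each row is the pose to reach, as a shift and turn from the pose commanded when the call began, along the tool's axes at that moment; what a row does not reach only later rows make up. A row lasts 1/10 s, in which the tool goes at most 50 mm and 8.59 degrees, less where a joint would pass 70% of its speed; a pose out of reach is approached as far as the arm can. A call with a gripper value outside its range is refused whole. The fingers move at their own pace and stop on an object; the grip force is fixed at half the most. Time passes only in rows, so rows that repeat a pose let the fingers close. It gives the time, the measured TCP pose, the force, the opening and the grip force at its end, in the units of the state.
- env.state(): the state, without advancing time (a new reading comes with each control period).
- eyes.snapshot(name): name is "side" or "top"; returns a dict with "color" (400x640x3 uint8, red, green, blue), "intrinsics" (3x3 intrinsics, pixels), "world_to_cam" (4x4, takes a point from world to camera coordinates). Camera axes: x right, y down, z forward; pixel columns grow to the right and rows downward; lengths in m; the calibration is good to about 2 mm. A picture is of the moment at which its call begins. There is no depth.
- env.sign_off(): hands the job in; it is judged then, once.
Trained networks look in the newest picture that a camera, given by its name, has taken for a name from the list of things; names that differ only in an ending like _2 or _b are one class to them, and where a whole thing is asked for, a point or a joint stands for the part that bears it (a point fixed in the world has none). Each returns a list of dicts, best first, with "conf" (0 to 1); they miss things now and then, are a little off and sometimes report something else, mostly with a low value. They report only what shows in the picture. A call takes as long as a camera call. They do not tell look-alikes from the thing itself.
- regions_of(thing, camera): "region" (400x640 bool, what is visible of it) and "pixel" ([row, column] in pixels, amid what is visible of it).
The state is a dict: "t": time; "joint_pos": joint angles; "joint_velocities": joint speeds; "effort": joint torques, N m; "eef_pos": TCP position; "eef_rot": TCP orientation; "wrist_force": force on the tool from outside, world axes, zero at the start; "moment": the same for the moment, N m; "opening": finger opening in m; "finger_force": force on a finger pad.
Only numpy, scipy, OpenCV 4.12 (cv2) and the standard library are available. Lean on these libraries where they do the work, as an engineer would, in place of code of your own. Each camera call takes 0.05 s, during which the arm holds its last target. There are 200 camera calls.

## Task

The steel cup standing mouth-down on the cup rinser is rinsed. First, with the cup still in place on the rinser, shut the water by turning the blue knob clockwise all the way to its stop; then move the cup to the empty nest of the green draining tray, setting it flat on the nest's floor, mouth down, before you let go of it. Leave the water shut and do not disturb the two cups already draining or the bowls and the soap bottle standing behind.

Things in the scene. Friction and masses are not known exactly. Their poses are not given: they have to be found in the camera images.
- knob (a joint): angle of the blue water knob. 0 = shut, at its end stop (white pointer at the red mark, towards the rinser's own -x side); grows to 2.6 rad as it is turned anticlockwise seen from above, so shutting is clockwise. Dry friction about 0.06 N m, no spring: it stays where left. It starts 1.6 to 2.4 rad from the stop, so expect to let go and grip again
- knob_grip (a point): on the knob's vertical axis, turns with it. The bar grip is 48 mm long (along this frame's x) and 14 mm wide (along y); its flat sides run from 24 mm below this point to 10 mm above it. Below the bar is a disc of radius 26 mm (top 24 mm below this point); the steel deck is 33 mm below. The white pointer line is on the bar's -x half
- rinser: steel rinser console, fixed to the counter, 180 (x) x 320 (y) x 60 mm high, origin under its centre. The knob stands on its deck at (0, -85) mm; the cup stands over a round recess 117 mm wide at (0, +85) mm
- rinser_seat (a point): centre of the black six-armed support (spider) in the rinser's recess, on its upper face, 6 mm below the deck: the rinsed cup stands here, within about 8 mm of the centre
- cup: the rinsed steel cup, loose, upside down (mouth down) on the rinser; weighs 80 to 170 g. Origin: centre of the mouth's rim plane; z points from the mouth to the closed base, so up when the cup is mouth down. Height 80 mm; straight round body 58 mm across, with a rim bead 64 mm across over the 7 mm next to the mouth. Wall 3 mm
- tray: green plastic draining tray, fixed, 110 (x) x 325 (y) x 16 mm high, origin under its centre. Three round nests 72 mm wide and 10 mm deep (floor 6 mm above the counter) at y = -105, 0 and +105 mm on its centre line; two hold draining cups, one is empty
- free_nest: the empty nest of the tray (which of the three varies): origin at the centre of its floor, z up
- cup_a: draining cup, same shape as the rinsed cup, mouth down in a nest, origin at the centre of its mouth's rim; leave alone
- cup_b: the other draining cup, likewise; leave alone
- bowl: steel bowl upside down, 110 mm across, 48 mm high, origin under its centre; leave alone
- bowl_stack: stack of five steel bowls, 110 mm across, 96 mm high, origin under its centre; leave alone
- soap: yellow soap bottle with a red cap, 64 mm across, 170 mm high, origin under its centre; leave alone
Mind the look-alikes: they are no part of the job. What is shaped like the cup but purple or yellow is not meant.

How it is judged:
By the outcome, as a careful person would: the job done as asked, in the order asked, and still so for the second after the job is handed in, with the robot touching nothing.
It also fails if it takes over 72 s, if anything falls off the work surface, if the arm or the gripper's body presses on something with over 40 N, if the wrist force passes 120 N, or if a joint passes its speed limit or range.

## Working session

There is one attempt and no reset: what is moved stays moved. The work goes in short steps, Python scripts to look and compute and a tool call to move; the robot and the scene stay as the last step left them, time stands still between calls to the robot, and variables do not carry over. Pictures are saved under pics/ and viewed, at most 10 in all, crops included, and the job is handed in when it is done.

Besides the shell and the picture viewer there is one more tool, called as name(argument=value, ...) on one line, values as JSON. carry_out: Moves the arm, as the interface text tells. Its arguments: {"type":"object","properties":{"plan":{"type":"array"}},"required":["plan"]}

```bash
mkdir -p pics; ls
cat > h.py <<'E'
import numpy as np, cv2
from station import env, eyes, regions_of
def ray(s,rc):
    K=np.array(s["intrinsics"]);T=np.array(s["world_to_cam"])
    d=T[:3,:3].T@np.linalg.inv(K)@np.array([rc[1],rc[0],1.]);o=-T[:3,:3].T@T[:3,3]
    return o,d
def atz(s,rc,z):
    o,d=ray(s,rc);return o+d*(z-o[2])/d[2]
def proj(s,p):
    K=np.array(s["intrinsics"]);T=np.array(s["world_to_cam"])
    c=K@(T[:3,:3]@np.array(p)+T[:3,3]);return c[:2]/c[2]
def save(s,n): cv2.imwrite("pics/%s.png"%n,s["color"][:,:,::-1])
E
python3 - <<'E'
from h import *
for c in("top","side"):
    s=eyes.snapshot(c);save(s,c+"0")
    print(c,np.round(s["intrinsics"],1).tolist(),np.round(s["world_to_cam"],3).tolist())
    for t in("knob","rinser","cup","tray","bowl","soap"):
        for r in regions_of(t,c)[:4]:
            print(c,t,round(r["conf"],2),np.round(r["pixel"]),r["region"].sum())
E
```

```text
pics
top [[412.8, 0.0, 318.7], [0.0, 412.8, 205.8], [0.0, 0.0, 1.0]] [[0.007, -1.0, 0.003, 0.053], [-0.994, -0.007, -0.11, 0.601], [0.11, -0.002, -0.994, 1.103], [0.0, 0.0, 0.0, 1.0]]
top knob 0.55 [240. 287.] 281
top rinser 0.6 [237. 262.] 7662
top cup 0.93 [232. 466.] 652
top cup 0.83 [227. 426.] 552
top cup 0.77 [248. 170.] 626
top cup 0.74 [169. 203.] 586
top tray 0.57 [231. 411.] 3456
top bowl 0.8 [152. 326.] 1113
top soap 0.93 [151. 392.] 707
side [[497.9, 0.0, 323.7], [0.0, 497.9, 200.4], [0.0, 0.0, 1.0]] [[0.986, -0.168, -0.016, -0.597], [-0.121, -0.637, -0.761, 0.171], [0.117, 0.752, -0.648, 1.175], [0.0, 0.0, 0.0, 1.0]]
side knob 0.56 [190. 276.] 273
side knob 0.41 [187. 279.] 5546
side rinser 0.58 [190. 276.] 5548
side cup 0.97 [354. 314.] 1408
side cup 0.94 [132. 258.] 404
side cup 0.81 [309. 309.] 1219
side cup 0.66 [142. 334.] 576
side tray 0.86 [331. 303.] 4335
side bowl 0.94 [221. 379.] 929
side bowl 0.16 [190. 275.] 5486
side soap 0.91 [248. 395.] 1546
```

View pics/top0.png

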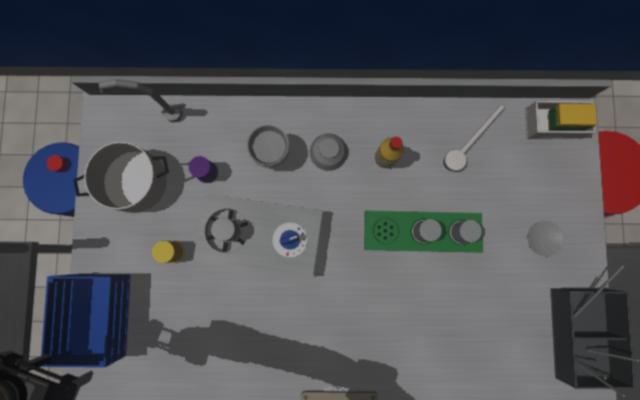

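View pics/side0.png

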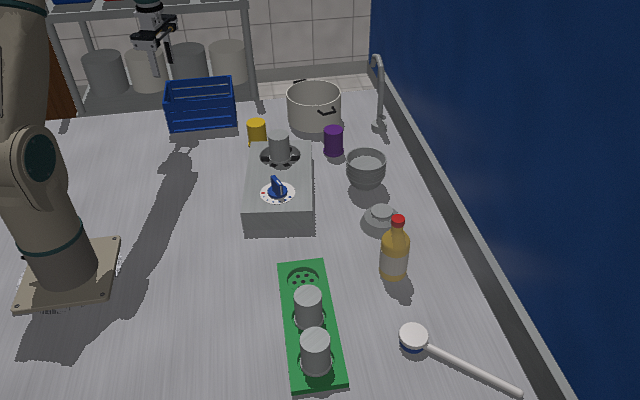

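The top view shows the rinsed cup near (230,222), the knob at (240,290) and the free nest at (230,386). The side view agrees, and purple and yellow look-alikes stand near the rinser. I'll zoom in on the knob and the cup.

Run:
```python
from h import *
a=cv2.imread("pics/top0.png");b=cv2.imread("pics/side0.png")
u=cv2.resize(a[195:270,195:335],None,fx=5.6,fy=5.6,interpolation=cv2.INTER_CUBIC)[:300]
u=cv2.resize(a[195:265,195:335],(800,400)) 
k1=cv2.resize(a[215:265,262:322],(390,325),interpolation=cv2.INTER_CUBIC);k2=cv2.resize(b[165:215,247:307],(390,325),interpolation=cv2.INTER_CUBIC)
c1=cv2.resize(a[205:255,195:255],(325,270));c2=cv2.resize(a[205:255,360:420],(325,270))
cv2.imwrite("pics/crop.png",np.vstack([np.hstack([k1,k2]),cv2.resize(np.hstack([c1,c2]),(780,270))]))
```

```text
(no output)
```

View pics/crop.png

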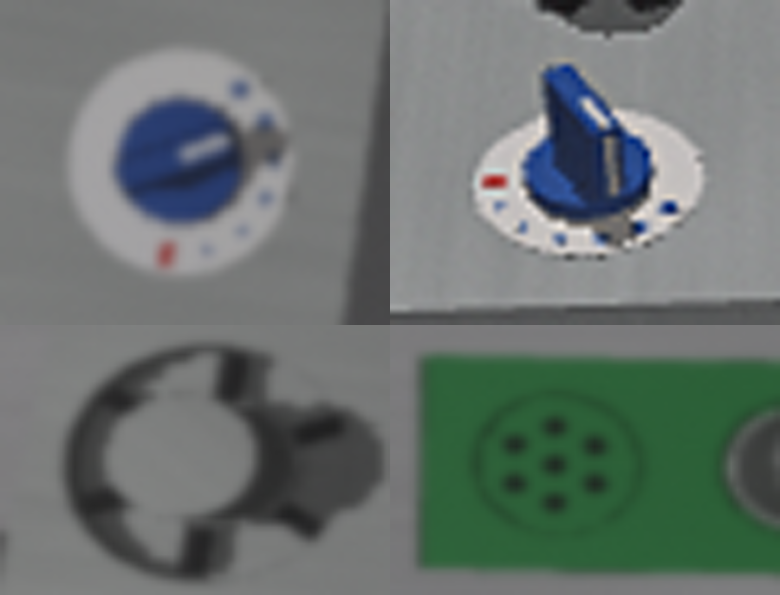

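The crop shows the knob disc centre at about (239.6,289.7). The pointer aims image right and slightly up, and the red mark is image down, so the knob is about 120° open. The cup's base is centred near (229.5,222.5) and the free nest's hole pattern near (230.5,385.3).

Run:
```python
from h import *
from scipy.optimize import minimize
S={c:eyes.snapshot(c) for c in("top","side")}
# cups by silhouette
th=np.linspace(0,2*np.pi,60)
def cyl(x,y,z0):
    P=[]
    for r,a,b in((.032,0,.007),(.029,.007,.08)):
        for z in(a,b): P+= [[x+r*np.cos(t),y+r*np.sin(t),z0+z] for t in th]
    return P
def fitc(reg,z0,x0):
    def cost(v):
        e=0
        for c,m in reg.items():
            pts=np.array([proj(S[c],p) for p in cyl(v[0],v[1],z0)],np.float32)
            h=cv2.convexHull(pts);im=np.zeros((400,640),np.uint8)
            cv2.fillConvexPoly(im,np.round(h*16).astype(np.int32),1,shift=4)
            im=im>0;e+=1-(im&m).sum()/(im|m).sum()
        return e
    return minimize(cost,x0,method="Nelder-Mead",options=dict(initial_simplex=[x0,[x0[0]+.01,x0[1]],[x0[0],x0[1]+.01]],xatol=2e-4))
R={c:regions_of("cup",c) for c in S}
def near(c,p): return min(R[c],key=lambda r:np.hypot(*(np.array(r["pixel"])-p)))
for c in S: print(c,[(np.round(r["pixel"]),round(r["conf"],2)) for r in R[c]])
p0=atz(S["top"],[229.4,222.3],.134);print("cup eye",p0)
for z,rc in((.134,[229.4,222.3]),(.09,[227,427]),(.09,[231,467])):
    p=atz(S["top"],rc,z);d={}
    for c in S:
        q=proj(S[c],[p[0],p[1],z-.04]);r=near(c,q[::-1])
        if np.hypot(*(np.array(r["pixel"])-q[::-1]))<15:d[c]=r["region"]
    f=fitc(d,z-.08,p[:2]);print(rc,list(d),p,f.x,f.fun)
    for c in d: print(c,fitc({c:d[c]},z-.08,p[:2]).x)
# knob: blue mask & white dial
for c,box in(("top",(215,265,262,322)),("side",(165,215,247,307))):
    im=S[c]["color"].astype(int);m=np.zeros((400,640),bool);r0,r1,c0,c1=box
    hsv=cv2.cvtColor(S[c]["color"],cv2.COLOR_RGB2HSV)
    sub=(slice(r0,r1),slice(c0,c1))
    red=np.argwhere((im[sub][...,0]>im[sub][...,1]+50))+[r0,c0]
    w=((im[sub].min(-1)>150)).astype(np.uint8)
    cs=max(cv2.findContours(w,cv2.RETR_EXTERNAL,cv2.CHAIN_APPROX_NONE)[0],key=cv2.contourArea)
    e=cv2.fitEllipse(cv2.convexHull(cs));k=atz(S[c],[e[0][1]+r0,e[0][0]+c0],.06);rd=atz(S[c],red.mean(0),.06)
    print(c,"dial",k,e[1],"red ang",np.degrees(np.arctan2(*(rd-k)[1::-1])))
s=S["top"]
# pointer ends on bar top z=.103
a,b=[atz(s,[215+(y+.5)/6.5-.5,262+(x+.5)/6.5-.5],.103) for x,y in((182,158),(228,139))]
print("pointer",a,b,np.degrees(np.arctan2(*(b-a)[1::-1])))
s=S["side"];a,b=[atz(s,[165+(y+.5)/6.5-.5,247+(x-390+.5)/6.5-.5],.103) for x,y in((586,100),(610,131))]
print("pointer side",a,b,np.degrees(np.arctan2(*(b-a)[1::-1])))
im=S["top"]["color"].astype(int);g=((im[...,1]>im[...,0]+25)&(im[...,1]>im[...,2]+15));g[:, :350]=0;g[:,500:]=0;g[:205]=0;g[260:]=0
r=cv2.minAreaRect(np.argwhere(g)[:,::-1].astype(np.float32));bx=cv2.boxPoints(r)
tc=atz(S["top"],[r[0][1],r[0][0]],.016);print("tray",tc,[np.round(atz(S["top"],q[::-1],.016),3)[:2].tolist() for q in bx])
print("nest eye",atz(S["top"],[230.2,385.0],.006))
for t,z in(("soap",.17),("bowl",.048)):
    for r in regions_of(t,"top"): print(t,atz(S["top"],r["pixel"],z*.7))
st=env.state();print(st["t"],np.round(st["eef_rot"],3).tolist(),st["eef_pos"],st["opening"],st["wrist_force"])
```

```text
top [(array([231., 228.]), 0.92), (array([172., 201.]), 0.68), (array([227., 425.]), 0.66), (array([249., 170.]), 0.65), (array([232., 466.]), 0.61)]
side [(array([352., 314.]), 0.85), (array([146., 281.]), 0.84), (array([129., 257.]), 0.78), (array([308., 309.]), 0.67), (array([139., 334.]), 0.66)]
cup eye [0.52819735 0.29639777 0.134     ]
[229.4, 222.3] ['top', 'side'] [0.52819735 0.29639777 0.134     ] [0.52913869 0.29655312] 0.16479132916917183
top [0.53120288 0.29795325]
side [0.52789004 0.29652854]
[227, 427] ['top', 'side'] [ 0.54022685 -0.22507078  0.09      ] [ 0.53340811 -0.23276661] 0.1682404206280611
top [ 0.53404977 -0.23277498]
side [ 0.53291069 -0.23557511]
[231, 467] ['top', 'side'] [ 0.53052508 -0.32881952  0.09      ] [ 0.53180113 -0.33883106] 0.20349061980998584
top [ 0.53343874 -0.33712526]
side [ 0.53170102 -0.34073636]
top dial [0.51033044 0.141441   0.06      ] (26.494813919067383, 33.37760543823242) red ang -177.99493964434672
side dial [0.51574161 0.13760274 0.06      ] (23.721128463745117, 42.58063888549805) red ang 176.30065138330986
pointer [0.50667744 0.13080459 0.103     ] [0.51425888 0.1127979  0.103     ] -67.16722088798439
pointer side [0.50866255 0.13102196 0.103     ] [0.51591914 0.10986794 0.103     ] -71.0661804925217
tray [ 0.53311371 -0.23468907  0.016     ] [[0.481, -0.07], [0.59, -0.073], [0.585, -0.401], [0.476, -0.395]]
nest eye [ 0.53553124 -0.12943059  0.006     ]
soap [ 0.73385986 -0.12902681  0.119     ]
bowl [0.74857743 0.03566307 0.0336    ]
bowl [ 0.53180201 -0.18970624  0.0336    ]
1.0 [[-0.943, 0.333, -0.0], [0.333, 0.943, 0.0], [0.0, 0.0, -1.0]] [0.2166167  0.61285652 0.40468259] 0.09410370227267607 [-0.08631898  0.08218183 -0.10818882]
```

Run:
```python
from h import *
S={c:eyes.snapshot(c) for c in("top","side")}
print("dial",atz(S["top"],[239.35,289.4],.06),atz(S["side"],[192.6,277.1],.06))
print("disc",atz(S["top"],[239.2,289.4],.069),atz(S["side"],[165+173.5/6.5-.5,247+198.5/6.5-.5],.069))
print("red",atz(S["top"],[215+254.5/6.5-.5,262+166.5/6.5-.5],.06),atz(S["side"],[165+182.5/6.5-.5,247+104.5/6.5-.5],.06))
# recess circle (crop c1)
print("recess",atz(S["top"],[205+(462-325+.5)/5.4-.5,195+(182)/6.5-.5],.06))
e=[atz(S["side"],q,.06)[:2] for q in ([212,242],[211,315],[148,249],[148,314])];print("deck pts",e)
```

```text
dial [0.50669745 0.13417558 0.06      ] [0.50648225 0.1330782  0.06      ]
disc [0.50683902 0.13356682 0.069     ] [0.50650223 0.12778663 0.069     ]
red [0.46884528 0.13969085 0.06      ] [0.46924427 0.14026689 0.06      ]
recess [0.53047988 0.31290957 0.06      ]
deck pts [array([0.41300384, 0.07365365]), array([0.59230661, 0.04357894]), array([0.44561184, 0.35284665]), array([0.63205105, 0.31655369])]
```

carry_out(plan=[[0.5, -43.3, -35.6, 0, 0, 0, 0.855], [0.5, -43.3, -35.6, 0, 0, 0, 0.855], [0.5, -43.3, -35.6, 0, 0, 0, 0.855], [0.5, -43.3, -35.6, 0, 0, 0, 0.855], [0.5, -43.3, -35.6, 0, 0, 0, 0.855], [0.5, -43.3, -35.6, 0, 0, 0, 0.855], [0.5, -43.3, -35.6, 0, 0, 0, 0.855], [0.5, -43.3, -35.6, 0, 0, 0, 0.855]])

```text
t: 1.9
eef_pos: [0.4239, 0.2687, 0.405]
eef_rot: [[-0.368, 0.93, 0.001], [0.93, 0.368, 0.001], [0.0, 0.001, -1.0]]
wrist_force: [1.1, 0.6, -0.4]
opening: 0.0469
finger_force: 0.0
```

carry_out(plan=[[0.5, -15.6, 2.7, 0, 0, 0, 0], [0.5, -15.6, 2.7, 0, 0, 0, 0], [0.5, -15.6, 2.7, 0, 0, 0, 0], [0.5, -15.6, 2.7, 0, 0, 0, 0], [0.5, -15.6, 2.7, 0, 0, 0, 0], [0.5, -15.6, 2.7, 0, 0, 0, 0]])

```text
t: 2.5
eef_pos: [0.5051, 0.1364, 0.4045]
eef_rot: [[-0.369, 0.93, -0.001], [0.93, 0.369, 0.001], [0.001, -0.001, -1.0]]
wrist_force: [0.2, 0.2, -0.3]
opening: 0.0468
finger_force: 0.0
```

```bash
cat >> h.py <<'E'
def shift(p):
    st=env.state();R=np.array(st["eef_rot"]);print("t",round(st["t"],2),"pos",np.round(st["eef_pos"],4),"yaw_y",np.round(np.degrees(np.arctan2(R[1,1],R[0,1])),1),"F",np.round(st["wrist_force"],1),"M",np.round(st["moment"],2),"open",round(st["opening"],4),"j",np.round(st["joint_pos"],2))
    print("shift cm",np.round(R.T@(np.array(p)-st["eef_pos"])*100,2))
E
python3 -c "
from h import *
shift([.5066,.1335,.272])
for c in ('top','side'): save(eyes.snapshot(c),c+'1')
a=cv2.imread('pics/top1.png')[200:280,240:340];b=cv2.imread('pics/side1.png')[100:220,220:340]
cv2.imwrite('pics/c1.png',np.hstack([cv2.resize(a,(400,320)),cv2.resize(b,(400,320))]))
"
```

```text
t 2.5 pos [0.5051 0.1364 0.4045] yaw_y 21.6 F [ 0.2  0.2 -0.3] M [-0.04  0.05  0.01] open 0.0468 j [-0.52  0.46  0.3   1.87 -0.18  0.83  0.24]
shift cm [-0.35  0.04 13.25]
```

View pics/c1.png

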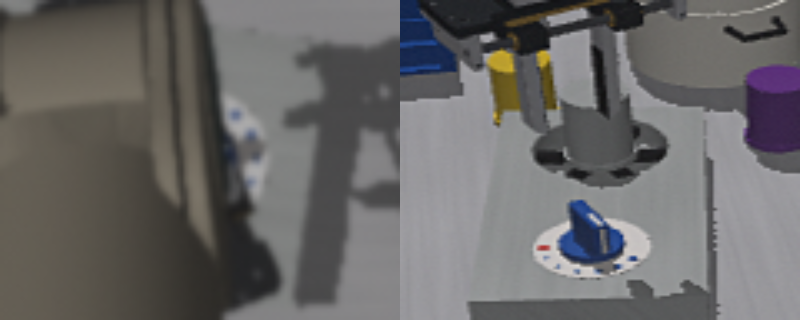

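The left crop is blocked by the arm. The right crop shows the gripper clear above the deck, with the knob upright at about (580,235) of the crop.

carry_out(plan=[[0.5, -0.3, 0, 5, 0, 0, 0], [0.5, -0.3, 0, 9, 0, 0, 0], [0.5, -0.3, 0, 12, 0, 0, 0], [0.5, -0.3, 0, 13.2, 0, 0, 0], [0.5, -0.3, 0, 13.2, 0, 0, 0]])

```text
t: 3.1
eef_pos: [0.506, 0.1335, 0.2715]
eef_rot: [[-0.369, 0.929, -0.003], [0.929, 0.369, -0.0], [0.001, -0.003, -1.0]]
wrist_force: [-0.3, 0.3, 0.6]
opening: 0.047
finger_force: 0.0
```

```bash
python3 -c "
from h import *
shift([.5066,.1335,.272])
save(eyes.snapshot('side'),'s2')
b=cv2.imread('pics/s2.png')[120:220,210:340]
cv2.imwrite('pics/c2.png',cv2.resize(b,(780,600)))
"
```

```text
t 3.1 pos [0.506  0.1335 0.2715] yaw_y 21.7 F [-0.3  0.3  0.6] M [-0.07 -0.05  0.06] open 0.047 j [-0.45  0.66  0.21  1.99 -0.26  0.52  0.33]
shift cm [-0.02  0.06 -0.05]
```

View pics/c2.png

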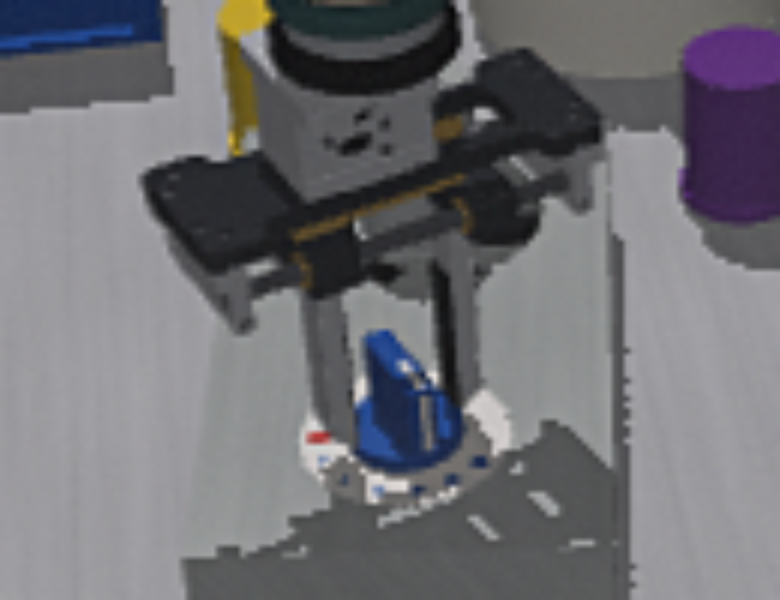

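The crop shows the fingers straddling the bar, one on each flat side (at about x=330 and x=455), with the bar centred between them. Next I close and turn.

carry_out(plan=[[1, 0, 0, 0, 0, 0, 0], [1, 0, 0, 0, 0, 0, 0], [1, 0, 0, 0, 0, 0, 0], [1, 0, 0, 0, 0, 0, 0], [1, 0, 0, 0, 0, 0, 0.1], [1, 0, 0, 0, 0, 0, 0.22], [1, 0, 0, 0, 0, 0, 0.34], [1, 0, 0, 0, 0, 0, 0.46]])

```text
t: 3.95
eef_pos: [0.5068, 0.1324, 0.2733]
eef_rot: [[0.089, 0.996, 0.0], [0.996, -0.089, 0.001], [0.001, 0.0, -1.0]]
wrist_force: [-1.5, -0.5, 3.6]
opening: 0.0137
finger_force: 30.0
```

```bash
python3 -c "
from h import *
shift([.5066,.1335,.272])"
```

```text
t 3.95 pos [0.5068 0.1324 0.2733] yaw_y -5.1 F [-1.5 -0.5  3.6] M [-0.12  0.46  0.08] open 0.0137 j [-0.53  0.67  0.34  1.99 -0.42  0.54  0.01]
shift cm [ 0.1  -0.03  0.13]
```

carry_out(plan=[[1, 0, 0, 0, 0, 0, 0.14], [1, 0, 0, 0, 0, 0, 0.28], [1, 0, 0, 0, 0, 0, 0.42], [1, 0, 0, 0, 0, 0, 0.56], [1, 0, 0, 0, 0, 0, 0.7], [1, 0, 0, 0, 0, 0, 0.84], [1, 0, 0, 0, 0, 0, 0.98], [1, 0, 0, 0, 0, 0, 1.12]])

```text
t: 4.75
eef_pos: [0.5056, 0.1333, 0.2733]
eef_rot: [[0.935, 0.354, -0.003], [0.354, -0.935, 0.003], [-0.002, -0.004, -1.0]]
wrist_force: [-6.2, 2.3, 7.8]
opening: 0.0136
finger_force: 30.0
```

```bash
python3 -c "
from h import *
shift([.5066,.1335,.272])"
```

```text
t 4.75 pos [0.5056 0.1333 0.2733] yaw_y -69.2 F [-6.2  2.3  7.8] M [0.36 1.25 0.06] open 0.0136 j [-0.72  0.75  0.65  2.   -0.75  0.66 -0.78]
shift cm [0.1  0.02 0.13]
```

carry_out(plan=[[1, 0, 0, 0, 0, 0, 0.12], [1, 0, 0, 0, 0, 0, 0.24], [1, 0, 0, 0, 0, 0, 0.36], [1, 0, 0, 0, 0, 0, 0.4], [1, 0, 0, 0, 0, 0, 0.4]])

```text
t: 5.25
eef_pos: [0.5055, 0.134, 0.2733]
eef_rot: [[0.999, -0.033, -0.004], [-0.033, -0.999, 0.004], [-0.004, -0.004, -1.0]]
wrist_force: [-5.8, 3.7, 10.1]
opening: 0.0138
finger_force: 30.0
```

```bash
python3 -c "
from h import *
shift([.5066,.1335,.272])"
```

```text
t 5.25 pos [0.5055 0.134  0.2733] yaw_y -91.9 F [-5.8  3.7 10.1] M [ 0.85  1.35 -0.07] open 0.0138 j [-0.78  0.78  0.76  2.   -0.85  0.71 -1.08]
shift cm [0.11 0.04 0.13]
```

carry_out(plan=[[1, 0, 0, 0, 0, 0, 0.04], [1, 0, 0, 0, 0, 0, 0.08], [1, 0, 0, 0, 0, 0, 0.1], [1, 0, 0, 0, 0, 0, 0.1]])

```text
t: 5.65
eef_pos: [0.5055, 0.1341, 0.2733]
eef_rot: [[0.991, -0.132, -0.004], [-0.132, -0.991, 0.005], [-0.004, -0.004, -1.0]]
wrist_force: [-5.8, 4.0, 10.0]
opening: 0.0138
finger_force: 30.0
```

```bash
python3 -c "
from h import *
shift([.5066,.1335,.272])"
```

```text
t 5.65 pos [0.5055 0.1341 0.2733] yaw_y -97.6 F [-5.8  4.  10. ] M [0.88 1.3  0.01] open 0.0138 j [-0.8   0.79  0.78  2.   -0.87  0.73 -1.16]
shift cm [0.11 0.04 0.13]
```

carry_out(plan=[[1, 0, 0, 0, 0, 0, 0.04], [1, 0, 0, 0, 0, 0, 0.06], [1, 0, 0, 0, 0, 0, 0.06]])

```text
t: 5.95
eef_pos: [0.5056, 0.1342, 0.2733]
eef_rot: [[0.982, -0.188, -0.004], [-0.188, -0.982, 0.005], [-0.005, -0.004, -1.0]]
wrist_force: [-4.9, 4.1, 9.9]
opening: 0.0141
finger_force: 30.9
```

```bash
python3 -c "
from h import *
shift([.5066,.1335,.272])"
```

```text
t 5.95 pos [0.5056 0.1342 0.2733] yaw_y -100.9 F [-4.9  4.1  9.9] M [0.88 1.3  0.65] open 0.0141 j [-0.8   0.8   0.8   2.   -0.88  0.74 -1.21]
shift cm [0.11 0.05 0.13]
```

carry_out(plan=[[1, 0, 0, 0, 0, 0, 0.03], [1, 0, 0, 0, 0, 0, 0.05], [1, 0, 0, 0, 0, 0, 0.05]])

```text
t: 6.25
eef_pos: [0.5057, 0.1342, 0.2733]
eef_rot: [[0.972, -0.237, -0.004], [-0.236, -0.972, 0.004], [-0.005, -0.003, -1.0]]
wrist_force: [-4.4, 4.1, 9.7]
opening: 0.0147
finger_force: 32.4
```

```bash
python3 -c "
from h import *
shift([.5066,.1335,.272])"
```

```text
t 6.25 pos [0.5057 0.1342 0.2733] yaw_y -103.7 F [-4.4  4.1  9.7] M [0.89 1.2  0.79] open 0.0147 j [-0.81  0.8   0.81  2.   -0.89  0.74 -1.25]
shift cm [0.1  0.05 0.13]
```

The moment rose to 0.79 N m and the yaw passed the expected stop, so the knob is at its stop. I release and rise.

carry_out(plan=[[0.5, 0, 0, 0, 0, 0, 0], [0.5, 0, 0, 0, 0, 0, 0], [0.5, 0, 0, 0, 0, 0, 0], [0.5, 0, 0, -4, 0, 0, 0], [0.2, 0, 0, -9, 0, 0, 0], [0, 0, 0, -13.5, 0, 0, 0], [0, 0, 0, -13.5, 0, 0, 0]])

```text
t: 6.95
eef_pos: [0.5087, 0.1312, 0.4128]
eef_rot: [[0.97, -0.242, 0.01], [-0.242, -0.97, 0.002], [0.009, -0.004, -1.0]]
wrist_force: [-0.6, -1.1, -0.1]
opening: 0.0676
finger_force: 0.0
```

```bash
python3 -c "
from h import *
shift([.529,.2965,.405])
save(eyes.snapshot('side'),'s3')
b=cv2.imread('pics/s3.png')[120:220,210:340]
cv2.imwrite('pics/c3.png',cv2.resize(b,(780,600)))
"
```

```text
t 6.95 pos [0.5087 0.1312 0.4128] yaw_y -104.0 F [-0.6 -1.1 -0.1] M [0.01 0.14 0.09] open 0.0676 j [-0.94  0.64  1.03  1.87 -0.65  1.   -1.44]
shift cm [ -2.03 -16.53   0.82]
```

View pics/c3.png

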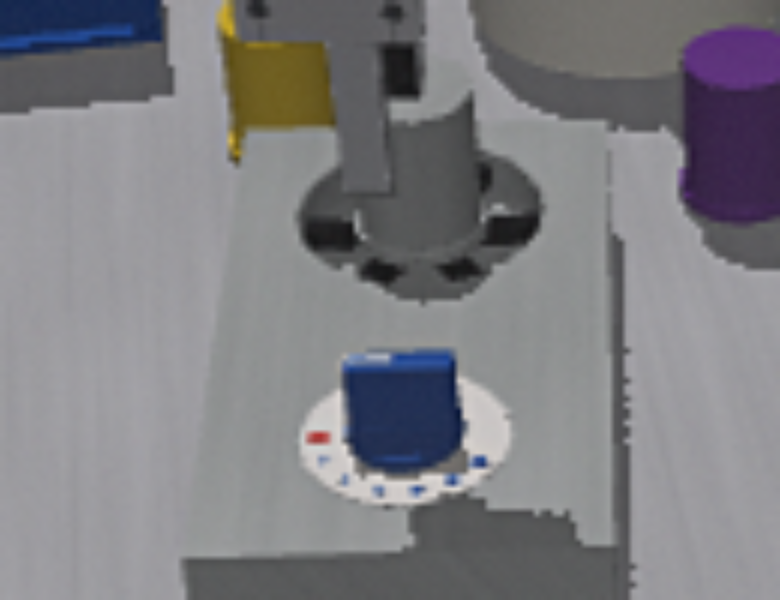

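The crop shows the pointer end of the bar at the left (345,365), facing the red mark (318,437), and the cup still standing on the spider. I'll measure the bar's angle while moving above the cup.

carry_out(plan=[[0, -2, -16.5, 0.8, 0, 0, 0], [0, -2, -16.5, 0.8, 0, 0, 0], [0, -2, -16.5, 0.8, 0, 0, 0], [0, -2, -16.5, 0.8, 0, 0, 0], [0, -2, -16.5, 0.8, 0, 0, 0], [0, -2, -16.5, 0.8, 0, 0, 0]])

```text
t: 7.6
eef_pos: [0.527, 0.2955, 0.3988]
eef_rot: [[0.97, -0.243, -0.001], [-0.243, -0.97, -0.002], [-0.001, 0.003, -1.0]]
wrist_force: [0.2, -1.3, -0.5]
opening: 0.0944
finger_force: 0.0
```

```bash
python3 -c "
from h import *
s=eyes.snapshot('side')
f=lambda x,y,z:atz(s,[120+(y+.5)/6-.5,210+(x+.5)/6-.5],z)
def ang(a,b): d=b-a; return np.degrees(np.arctan2(d[1],d[0]))
print('bar',ang(f(455,353,.103),f(345,361,.103)),'front edge',ang(f(455,366,.103),f(345,376,.103)),'red',ang(f(405,437,.06),f(318,437,.06)))
shift([.529,.2965,.279])
for c in('top','side'):
  for r in regions_of('cup',c): print(c,np.round(r['pixel']),r['conf'])
"
```

```text
bar 175.93941857192485 front edge 177.60020080681397 red 169.21532819724007
t 7.65 pos [0.5272 0.2947 0.3994] yaw_y -104.2 F [0.4 0.1 0.2] M [ 0.02  0.18 -0.01] open 0.0937 j [-1.11  0.77  1.    1.67 -0.71  1.11 -1.71]
shift cm [ 0.14 -0.24 12.04]
top [172. 202.] 0.92
top [246. 168.] 0.85
top [231. 220.] 0.74
top [227. 427.] 0.72
top [231. 466.] 0.7
top [153. 389.] 0.22
side [308. 311.] 0.97
side [131. 257.] 0.96
side [357. 315.] 0.85
side [140. 332.] 0.77
```

```bash
python3 -c "
from h import *
for c in('top','side'): save(eyes.snapshot(c),c+'4')
a=cv2.imread('pics/top4.png')[215:265,262:322];b=cv2.imread('pics/side4.png')[165:215,247:307]
g=lambda i:cv2.resize(i,(400,333),interpolation=cv2.INTER_CUBIC)
cv2.imwrite('pics/c4.png',np.hstack([g(a),g(b)]))
"
```

```text
(no output)
```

View pics/c4.png

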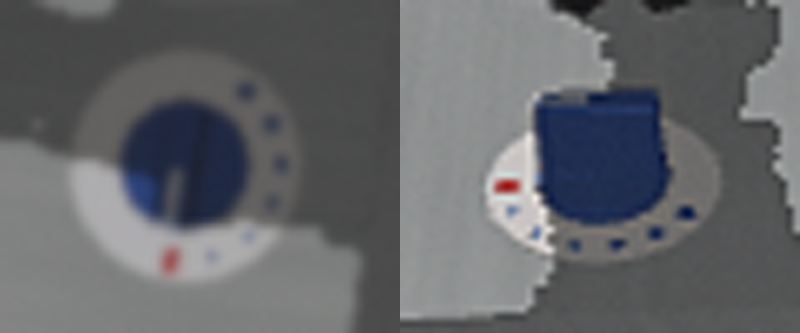

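The top crop shows the pointer running from (179,170) to (172,220), in line with the red mark at (170,261), so the knob is shut. Next I descend on the cup.

carry_out(plan=[[0, 0.1, -0.2, 4, 0, 0, 0], [0, 0.1, -0.2, 8, 0, 0, 0], [0, 0.1, -0.2, 11, 0, 0, 0], [0, 0.1, -0.2, 12, 0, 0, 0], [0, 0.1, -0.2, 12, 0, 0, 0]])

```text
t: 8.35
eef_pos: [0.5284, 0.2984, 0.279]
eef_rot: [[0.97, -0.242, -0.002], [-0.242, -0.97, -0.001], [-0.001, 0.001, -1.0]]
wrist_force: [0.1, -0.1, 0.6]
opening: 0.094
finger_force: 0.0
```

```bash
python3 -c "
from h import *
save(eyes.snapshot('side'),'s5')
shift([.529,.2965,.279])
cv2.imwrite('pics/c5.png',cv2.resize(cv2.imread('pics/s5.png')[80:190,200:340],(763,600)))
"
```

```text
t 8.4 pos [0.529  0.2985 0.2804] yaw_y -104.0 F [ 0.7 -0.2  0.8] M [-0.    0.16 -0.02] open 0.0939 j [-1.05  0.9   0.87  1.76 -0.87  0.91 -1.6 ]
shift cm [0.05 0.19 0.14]
```

View pics/c5.png

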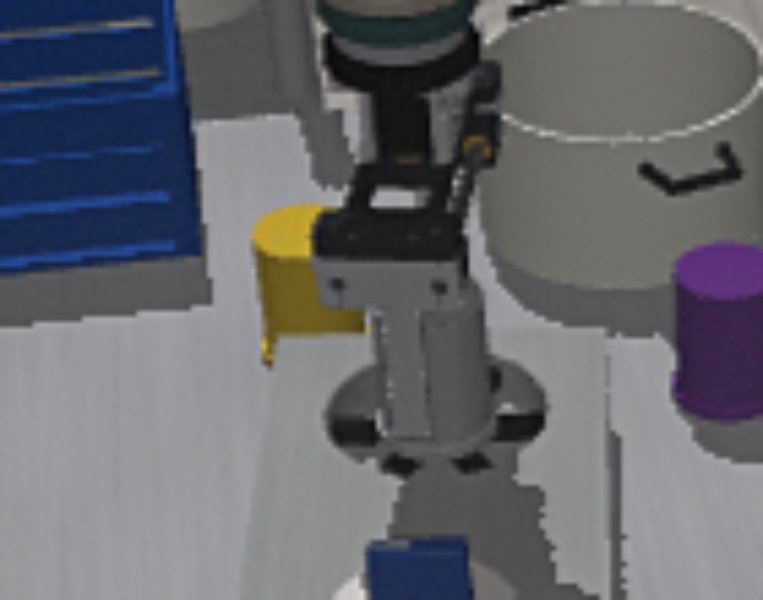

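The finger at x≈405 sits in front of the cup, whose centre is at x≈428. The 11 mm sideways offset is what the 14° tilt gives, so the grasp is centred. Next I close and lift.

carry_out(plan=[[1, 0, 0, 0, 0, 0, 0], [1, 0, 0, 0, 0, 0, 0], [1, 0, 0, 0, 0, 0, 0], [1, 0, 0, 0, 0, 0, 0], [1, 0, 0, 0, 0, 0, 0], [1, 0, 0, -2, 0, 0, 0], [1, 0, 0, -4, 0, 0, 0]])

```text
t: 9.1
eef_pos: [0.5282, 0.2991, 0.3195]
eef_rot: [[0.971, -0.241, -0.002], [-0.241, -0.971, -0.001], [-0.001, 0.001, -1.0]]
wrist_force: [0.7, 0.8, -1.0]
opening: 0.0608
finger_force: 30.0
```

```bash
python3 -c "
from h import *
shift([.535,-.129,.40]);print(env.state()['finger_force'])"
```

```text
t 9.1 pos [0.5282 0.2991 0.3195] yaw_y -103.9 F [ 0.7  0.8 -1. ] M [ 0.01  0.14 -0.05] open 0.0608 j [-1.07  0.86  0.92  1.74 -0.81  0.97 -1.64]
shift cm [10.97 41.39 -8.02]
29.957059405960536
```

carry_out(plan=[[1, 0, 0, -4, 0, 0, 0], [1, 0, 0, -8, 0, 0, 0], [1, 2.6, 10, -8, 0, 0, 0.1], [1, 3.7, 14, -8, 0, 0, 0.24], [1, 4.8, 18, -8, 0, 0, 0.38], [1, 5.9, 22, -8, 0, 0, 0.52], [1, 6.9, 26, -8, 0, 0, 0.66], [1, 8, 30, -8, 0, 0, 0.8]])

```text
t: 9.9
eef_pos: [0.5333, -0.0024, 0.3997]
eef_rot: [[0.499, -0.867, 0.0], [-0.867, -0.499, 0.001], [-0.0, -0.0, -1.0]]
wrist_force: [1.1, -0.5, -1.2]
opening: 0.0611
finger_force: 30.0
```

```bash
python3 -c "
from h import *
shift([.535,-.129,.40])"
```

```text
t 9.9 pos [ 0.5333 -0.0024  0.3997] yaw_y -150.1 F [ 1.1 -0.5 -1.2] M [0.07 0.1  0.02] open 0.0611 j [-0.73  0.76  1.18  1.87 -0.8   1.09 -1.85]
shift cm [11.05  6.17 -0.04]
```

carry_out(plan=[[1, 4, 2.3, 0, 0, 0, 0], [1, 8, 4.5, 0, 0, 0, 0], [1, 11, 6.2, 0, 0, 0, 0], [1, 11, 6.2, 0, 0, 0, 0], [1, 11, 6.2, 0, 0, 0, 0]])

```text
t: 10.4
eef_pos: [0.5353, -0.1278, 0.3995]
eef_rot: [[0.502, -0.865, -0.0], [-0.865, -0.502, 0.001], [-0.001, -0.0, -1.0]]
wrist_force: [0.3, 0.1, -0.9]
opening: 0.0608
finger_force: 30.0
```

```bash
python3 -c "
from h import *
shift([.535,-.129,.231])
for c in('top','side'): save(eyes.snapshot(c),c+'6')
b=cv2.imread('pics/side6.png')[120:320,220:400];a=cv2.imread('pics/top6.png')[180:280,330:420]
cv2.imwrite('pics/c6.png',np.hstack([cv2.resize(b,(440,489)),cv2.resize(a,(360,489))]))
"
```

```text
t 10.4 pos [ 0.5353 -0.1278  0.3995] yaw_y -149.9 F [ 0.3  0.1 -0.9] M [ 0.07  0.08 -0.01] open 0.0608 j [-0.46  0.76  1.13  1.82 -0.78  1.09 -1.65]
shift cm [ 0.11  0.09 16.85]
```

View pics/c6.png

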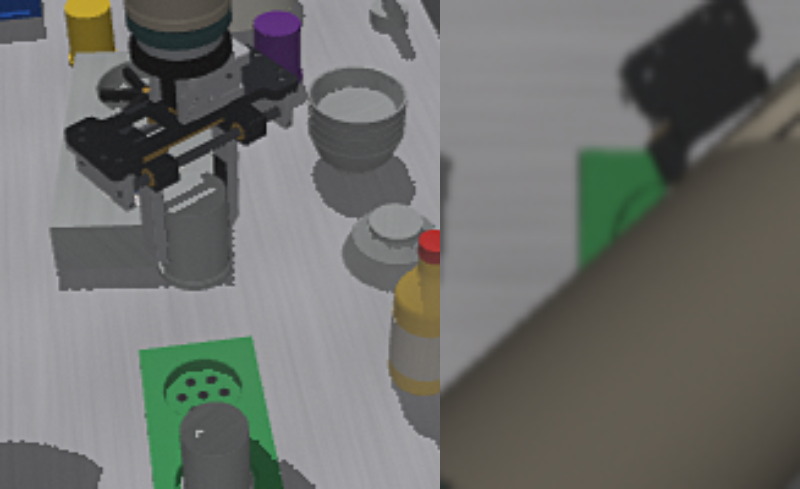

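The left crop shows the cup held upright above the empty nest, with its mouth at about (200,285) and the nest at (203,383). The opening reads 60.8 mm against a 58 mm body, so I check the held cup's tilt and height.

```bash
cat > t.py <<'E'
from h import *
from scipy.optimize import minimize
from scipy.spatial.transform import Rotation as Ro
s=eyes.snapshot('side');st=env.state();R=np.array(st['eef_rot']);g=np.array(st['eef_pos'])+R@[0,0,.18]
q=proj(s,g)[::-1];rs=sorted(regions_of('cup','side'),key=lambda r:np.hypot(*(np.array(r['pixel'])-q)))
r=rs[0];m=r['region'];print(q,r['pixel'],r['conf'],m.sum())
th=np.linspace(0,2*np.pi,60)
P=np.array([[rr*np.cos(t),rr*np.sin(t),z] for rr,zs in((.032,(0,.007)),(.029,(.007,.08))) for z in zs for t in th])-[0,0,.045]
def cost(v,ret=0):
    # v: tilt about tool x(rad), tool y (rad), offset along tool x, tool y, z up (m)
    M=R@Ro.from_rotvec([v[0],v[1],0]).as_matrix()
    W=(M@(P*[1,-1,-1]).T).T+g+R@[v[2],v[3],0]+[0,0,v[4]]
    h=cv2.convexHull(np.array([proj(s,p) for p in W],np.float32));im=np.zeros((400,640),np.uint8)
    cv2.fillConvexPoly(im,np.round(h*16).astype(np.int32),1,shift=4);im=im>0
    # missing = visible region outside model counts fully; model outside region counts half (fingers)
    return ((m&~im).sum()+.3*(im&~m).sum())/m.sum()
for fr in([0,1,2,3,4],[0,2,3,4],[2,3,4]):
    def c(u): v=np.zeros(5);v[fr]=u;return cost(v)
    S0=np.zeros(len(fr));sim=np.vstack([S0]+[S0+np.eye(len(fr))[i]*(.08 if fr[i]<2 else .006) for i in range(len(fr))])
    f=minimize(c,S0,method='Nelder-Mead',options=dict(initial_simplex=sim,maxiter=400));print(fr,np.round(f.x,4),round(f.fun,4))
E
python3 t.py
```

```text
[210.15922673 297.9738717 ] [213.7, 300.1] 0.83 1212
[0, 1, 2, 3, 4] [ 0.0273 -0.0203  0.0034  0.0015 -0.0007] 0.0569
[0, 2, 3, 4] [-0.0048  0.0035  0.0004 -0.0013] 0.0579
[2, 3, 4] [ 0.0032 -0.0001 -0.0017] 0.0587
```

carry_out(plan=[[1, -0.2, 0.1, 4, 0, 0, 0], [1, -0.2, 0.1, 8, 0, 0, 0], [1, -0.2, 0.1, 12, 0, 0, 0], [1, -0.2, 0.1, 14.5, 0, 0, 0], [1, -0.2, 0.1, 15, 0, 0, 0], [1, -0.2, 0.1, 15, 0, 0, 0]])

```text
t: 11.2
eef_pos: [0.5338, -0.1253, 0.2495]
eef_rot: [[0.505, -0.863, -0.001], [-0.863, -0.505, 0.0], [-0.0, 0.001, -1.0]]
wrist_force: [-0.5, -0.5, -0.3]
opening: 0.0611
finger_force: 30.0
```

```bash
python3 -c "
from h import *
shift([.5335,-.1265,.231])"; python3 t.py
```

```text
t 11.2 pos [ 0.5338 -0.1253  0.2495] yaw_y -149.7 F [-0.5 -0.5 -0.3] M [ 0.1   0.13 -0.05] open 0.0611 j [-0.35  0.92  0.91  1.95 -1.02  0.83 -1.47]
shift cm [0.09 0.09 1.85]
[260.92048242 300.73608611] [265.9, 305.1] 0.9 921
[0, 1, 2, 3, 4] [ 0.033  -0.1295  0.0053  0.0022  0.0003] 0.0707
[0, 2, 3, 4] [ 0.0148  0.0026  0.0015 -0.0019] 0.0853
[2, 3, 4] [-0.0005  0.0009 -0.0033] 0.0847
```

carry_out(plan=[[1, 0.1, 0, 0.6, 0, 0, 0], [1, 0.1, 0, 1.1, 0, 0, 0], [1, 0.1, 0, 1.4, 0, 0, 0], [1, 0.1, 0, 1.5, 0, 0, 0]])

```text
t: 11.7
eef_pos: [0.5341, -0.1268, 0.2345]
eef_rot: [[0.503, -0.864, -0.0], [-0.864, -0.503, 0.0], [-0.0, -0.0, -1.0]]
wrist_force: [-0.4, 0.5, -0.9]
opening: 0.0609
finger_force: 30.0
```

carry_out(plan=[[1, 0, 0, 0.1, 0, 0, 0], [1, 0, 0, 0.2, 0, 0, 0], [1, 0, 0, 0.2, 0, 0, 0]])

```text
t: 12.0
eef_pos: [0.5341, -0.1268, 0.2326]
eef_rot: [[0.503, -0.864, -0.0], [-0.864, -0.503, 0.0], [-0.0, 0.0, -1.0]]
wrist_force: [-0.0, -0.3, -0.9]
opening: 0.0609
finger_force: 30.0
```

carry_out(plan=[[1, 0, 0, 0.1, 0, 0, 0], [1, 0, 0, 0.15, 0, 0, 0], [1, 0, 0, 0.15, 0, 0, 0]])

```text
t: 12.3
eef_pos: [0.5341, -0.127, 0.2322]
eef_rot: [[0.503, -0.864, 0.001], [-0.864, -0.503, 0.001], [-0.0, -0.001, -1.0]]
wrist_force: [-1.9, 2.0, 8.3]
opening: 0.0608
finger_force: 30.1
```

carry_out(plan=[[1, 0, 0, 0.1, 0, 0, 0], [1, 0, 0, 0.1, 0, 0, 0]])

```text
t: 12.5
eef_pos: [0.534, -0.1272, 0.2321]
eef_rot: [[0.503, -0.864, 0.001], [-0.864, -0.503, 0.001], [-0.0, -0.002, -1.0]]
wrist_force: [-3.1, 2.8, 16.8]
opening: 0.061
finger_force: 30.3
```

Contact came at the height expected for the nest floor (TCP z 0.232). I relax the push, open and retreat.

carry_out(plan=[[1, 0, 0, -0.15, 0, 0, 0], [0.15, 0, 0, -0.15, 0, 0, 0], [0.15, 0, 0, -0.15, 0, 0, 0], [0.15, 0, 0, -0.15, 0, 0, 0], [0.15, 0, 0, -2, 0, 0, 0], [0.15, 0, 0, -6, 0, 0, 0], [0.15, 0, 0, -11, 0, 0, 0], [0.15, 0, 0, -16, 0, 0, 0]])

```text
t: 13.3
eef_pos: [0.5338, -0.1268, 0.3914]
eef_rot: [[0.503, -0.864, -0.002], [-0.864, -0.503, -0.0], [-0.001, 0.002, -1.0]]
wrist_force: [1.9, 0.6, 0.4]
opening: 0.08
finger_force: 0.0
```

carry_out(plan=[[0.15, -4, 4, -5, 0, 0, 0], [0.15, -8, 8, -5, 0, 0, 0], [0.15, -12, 12, -5, 0, 0, 0], [0.15, -15, 15, -5, 0, 0, 0], [0.15, -15, 15, -5, 0, 0, 0]])

```text
t: 13.8
eef_pos: [0.3253, -0.0721, 0.4392]
eef_rot: [[0.503, -0.865, -0.004], [-0.865, -0.503, 0.003], [-0.005, 0.002, -1.0]]
wrist_force: [0.2, 1.2, 1.1]
opening: 0.0798
finger_force: 0.0
```

```bash
python3 -c "
from h import *
shift([.5335,-.1265,.231])
for c in('top','side'): save(eyes.snapshot(c),c+'7')
b=cv2.imread('pics/side7.png')[100:400,220:420];a=cv2.imread('pics/top7.png')[195:275,180:500]
cv2.imwrite('pics/c7.png',np.vstack([cv2.resize(b[130:],(522,444)),cv2.resize(a,(522,130))]))
"
```

```text
t 13.8 pos [ 0.3253 -0.0721  0.4392] yaw_y -149.8 F [0.2 1.2 1.1] M [0.03 0.07 0.01] open 0.0798 j [-0.88  0.31  1.31  2.27 -0.41  0.83 -1.92]
shift cm [ 15.26 -15.3   20.73]
```

View pics/c7.png

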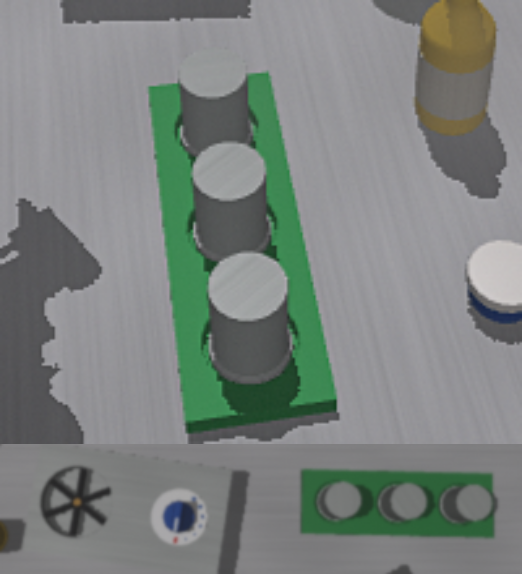

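The last view shows all three cups flat in their nests, the soap bottle in place and the pointer facing the red mark. One numeric check of the knob angle remains before handing in.

```bash
python3 -c "
from h import *
s=dict(eyes.snapshot('top'));im=s['color'].astype(int)
r0,c0=215,265;w=im[r0:265,c0:320]
blue=(w[...,2]>w[...,0]+40).astype(np.uint8)
n,l,stt,cc=cv2.connectedComponentsWithStats(blue);k=1+stt[1:,4].argmax();print(stt[k],cc[k])
hull=np.zeros_like(blue);cv2.fillConvexPoly(hull,cv2.convexHull(np.argwhere(l==k)[:,::-1].astype(np.int32)),1)
hull=cv2.erode(hull,np.ones((3,3)))
wt=np.clip(w[...,0]-80,0,None)*hull;p=np.argwhere(wt>0);x=wt[wt>0]
m=(p*x[:,None]).sum(0)/x.sum();C=np.cov(p.T,aweights=x);e=np.linalg.eigh(C)[1][:,1]
print(len(x),m)
a,b=[atz(s,m+t*e+[r0,c0],.103) for t in(-3,3)]
red=np.argwhere(w[...,0]>w[...,1]+40);rd=atz(s,red.mean(0)+[r0,c0],.06)
f=lambda d:np.degrees(np.arctan2(d[1],d[0]))
print('pointer line mod180',f(b-a)%180,'pointer centroid dir',f(atz(s,m+[r0,c0],.103)-[.5066,.1335,.103]),'red',f(rd-[.5066,.1335,.06]))
"
```

```text
[ 15  16  12  17 130] [20.58461538 22.82307692]
6 [26.77070064 22.31847134]
pointer line mod180 158.28730250945412 pointer centroid dir 157.8994911090456 red 171.89511051177672
```

```bash
python3 -c "
from h import *
print(env.sign_off())"
```

```text
the job is handed in; nothing more can be done
None
```

The job is handed in: I shut the water first (knob turned clockwise until the moment rose at its stop), then set the cup mouth-down on the floor of the empty nest, with about 14 s used; my last picture-based check of the knob angle was too coarse to confirm it exactly.

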